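# Put the drained canister back in its stand and close it

## Task

The square metal canister has been washed and is draining mouth-down on the counter. Turn it over so that it is mouth up and stand it fully down in the square pocket of the wooden stand, and then put its lid on, fully seated. Leave the other things on the counter where they are.

Things in the scene. Friction and masses are not known exactly. Their poses are not given: they have to be found in the camera images.
- canister_center (a point): Centre (half-way up) of the square steel canister: 48 x 48 mm outside, 60 mm tall, walls and base 4 mm thick, mouth 40 x 40 mm; about 160 g. Its z axis points from the closed base out of the mouth (straight down at the start, base on top); x and y are square to its flat side walls. It can lie stably on a side wall.
- lid_grip (a point): Centre of the black bar grip on the square lid, which lies right way up: bar 12 mm wide (lid's x), 36 long (lid's y), 26 tall; under it a plate 48 x 48 x 5 mm, then a lip 34 x 34 x 5 mm that drops into the mouth with 3 mm play all round. The point is 23 mm above the lip's underside and 18 mm above the plate's, which rests on the rim when seated. z up; 80 g.
- pocket (a point): Centre of the floor of the pocket in the fixed wooden stand: a plywood board 100 x 100 x 10 mm with four dark rails, 8 mm high and 8 mm thick, that frame a square pocket 54 x 54 mm. The point is on the board's top, 10 mm above the counter. x and y are square to the rails, z up.
- sanding_block: Bystander: sanding block 65 x 112 x 36 mm lying near the front edge; origin at the centre of its underside.
- offcut: Bystander: brown wooden offcut 45 x 90 x 30 mm lying in the middle, in front of the bowl; origin at the centre of its underside.
- tape_roll: Bystander: roll of tape, 96 mm across, 25 mm high, lying flat on the right; origin at the centre of its underside.
- tape_measure: Bystander: yellow tape measure 33 x 81 x 66 mm standing at the back on the right; origin at the centre of its underside. Also there, fixed: a yellow sponge 70 x 110 x 30 mm at x 0.52, y -0.10, a bowl 170 mm across, 51 high at x 0.72, y -0.08, a cup 94 across, 100 high at x 0.80, y 0.10; a glue bottle, pencil tin and jar at the back.

How it is judged:
On the way:
1. the canister stands mouth up, fully down in the pocket, with the lid not yet on it (angle between canister_center's own z axis and vertical below 0.06 rad and horizontal distance between canister_center and pocket below 0.007 m and z of canister_center in the frame of pocket between 0.026 and 0.033 m and horizontal distance between lid_grip and canister_center above 0.06 m), for 0.2 s.
At the end, for the whole second after the job is handed in: The canister stands mouth up (within 0.06 rad) on the pocket floor, its centre within 7 mm of the pocket's and 26 to 33 mm above the floor; the lid sits level (0.06 rad) with its lip in the mouth, grip centre within 7 mm of the canister's axis and 45 to 51 mm above its centre (angle between each of canister_center, lid_grip's own z axis and vertical below 0.06 rad and horizontal distance between canister_center and pocket below 0.007 m and z of canister_center in the frame of pocket between 0.026 and 0.033 m and horizontal distance between lid_grip and canister_center below 0.007 m and z of lid_grip in the frame of canister_center between 0.045 and 0.051 m); the robot touches nothing.
It fails at once if a bystander (sanding block, offcut, tape roll, tape measure) is moved by more than 25 mm (distance of any of sanding_block, offcut, tape_roll, tape_measure from where it was at the start of the episode above 0.025 m).
It also fails if it takes over 69 s, if anything falls off the work surface, if the arm or the gripper's body presses on something with over 40 N, if the wrist force passes 120 N, or if a joint passes its speed limit or range.

## Robot

A 7-joint arm with a two-finger parallel gripper is mounted at the origin on a cart in front of the work surface, level with it; the furniture and walls round the work are solid. World frame = base frame: x ahead of the robot, y to its left, z up, the work surface at z = 0. Lengths are in m, angles in rad, forces in N, time in s.
With the tool pointing down it reaches from about 0.425 to 0.975 m from the base axis. Payload 16.7 kg.
Tool frame: the origin (TCP) lies midway between the tips of the shut fingers; the grasp point (between the pads) lies 19 mm behind it; z points along the fingers, y is the line along which they close (so a half turn about z gives the same grasp; the last joint's range is limited). The gripper opens to 85 mm and grips with 20 to 120 N. Pads are 22 mm wide; open, the fingers measure 114 mm over their backs; the gripper's body (76 mm by 85 mm) begins 54 mm behind the grasp point. The pads swing forward as they close: fully open they stand 13 mm farther back than shut.
Start: joints at [1.113, 0.426, 0.074, 1.606, -0.034, 1.111, -0.067], TCP at [0.204, -0.643, 0.231] pointing down, gripper open.
Joint ranges: [-2.85, 2.85], [-0.5, 2.14], [-1.23, 1.37], [0.21, 2.46], [-1.02, 4.16], [0.16, 2.05], [-2.73, 2.73]. Speed limits (rad/s): [1.89, 1.89, 2.39, 2.39, 3.01, 3.01, 3.01].

## Interface

Orientations are given as a rotation vector (axis times angle).
In Python, from bench import ctrl, camera, job_done gives the robot as it stands.
- The arm moves only by the tool play_rows, never from a script. Its argument "increments" is a list of rows, each a list of 7 numbers: the gripper's target within -1 to 1 (fully open at 1, half-way at 0, shut at -1), then the shift along the tool's x, y, z in m, then the turn, a rotation vector about the tool's x, y, z in degrees. A call has 1 to 12 rows; each row is the pose to reach, as a shift and turn from the pose commanded when the call began, along the tool's axes at that moment; what a row does not reach only later rows make up. A row lasts 1/10 s, in which the tool goes at most 50 mm and 8.59 degrees, less where a joint would pass 70% of its speed; a pose out of reach is approached as far as the arm can. A call with a gripper value outside its range is refused whole. The fingers move at their own pace and stop on an object; "grip_force" is the grip in N (left out, the last holds). Time passes only in rows, so rows that repeat a pose let the fingers close. It gives the time, the measured TCP pose, the force, the opening and the grip force at its end, in the units of the state.
- ctrl.get_obs(): the state, without advancing time (a new reading comes with each control period).
- camera(name): name is "scene" or "top" or "wrist"; returns a dict with "img" (480x640x3 uint8, red, green, blue), "range_z" (480x640 float32, m along the optical axis (not along the pixel's ray), 0 where there is no reading), "fx", "fy", "cx", "cy" (pixels), "T" (4x4, takes a point from camera to world coordinates); the wrist camera has in their place "tool_from_camera" (4x4, takes a point from camera to tool coordinates, whose origin is the TCP and whose axes are the flange's). Camera axes: x right, y down, z forward; pixel columns grow to the right and rows downward; lengths in m; the calibration is good to about 2 mm. A picture is of the moment at which its call begins: read the wrist's pose just before it.
- job_done(): hands the job in; it is judged then, once.
The state is a dict: "t": time; "qpos": joint angles; "qd": joint speeds; "joint_efforts": joint torques, N m; "eef_pos": TCP position; "ee_rot": TCP orientation; "wrist_force": force on the tool from outside, world axes, zero at the start; "ft_torque": the same for the moment, N m; "width": finger opening in m; "gripper_force": force on a finger pad.
Only numpy, scipy, OpenCV 4.12 (cv2) and the standard library are available. Lean on these libraries where they do the work, as an engineer would, in place of code of your own. Each camera call takes 0.05 s, during which the arm holds its last target. There are 200 camera calls.

## Working session

There is one attempt and no reset: what is moved stays moved. The work goes in short steps, Python scripts to look and compute and a tool call to move; the robot and the scene stay as the last step left them, time stands still between calls to the robot, and variables do not carry over. Pictures are saved under pics/ and viewed, at most 10 in all, crops included, and the job is handed in when it is done.

Besides the shell and the picture viewer there is one more tool, called as name([rows], argument=value, ...), one row to a line, values as JSON. play_rows: Moves the arm, as the interface text tells. Its arguments: {"type":"object","properties":{"increments":{"type":"array","items":{"type":"array","items":{"type":"number"}}},"grip_force":{"type":"number"}},"required":["increments"]}

```bash
ls; mkdir -p pics
python3 - <<'E'
from bench import ctrl,camera
import cv2,numpy as np
np.set_printoptions(precision=4,suppress=True)
o=ctrl.get_obs();print(o)
for n in("scene","top"):
    c=camera(n);np.savez(f"pics/{n}0.npz",**c)
    cv2.imwrite(f"pics/{n}0.png",c["img"][...,::-1]);print(n,c["fx"],c["fy"],c["cx"],c["cy"],c["T"])
E
```

```text
pics
{'t': 0.0, 'qpos': array([ 1.1135,  0.4267,  0.0738,  1.6066, -0.0341,  1.1108, -0.0671]), 'qd': array([ 0.0005, -0.0008,  0.0001, -0.0015, -0.0011, -0.0005, -0.0017]), 'joint_efforts': array([ -0.0013, -94.9864,   3.7604, -46.3535,   0.0192,   0.0103,
         0.    ]), 'eef_pos': array([ 0.2044, -0.6429,  0.2306]), 'ee_rot': array([-3.1032, -0.4814,  0.0004]), 'wrist_force': array([-0.8266,  0.2349,  0.1918]), 'ft_torque': array([-0.0157, -0.0401, -0.0118]), 'gripper_force': 0.0, 'width': 0.08537018594830663}
scene 527.3930054208072 527.3930054208072 318.7945447831618 240.56814689475257 [[-0.8945 -0.2411  0.3765  0.1589]
 [-0.447   0.4638 -0.7649  0.7722]
 [ 0.0098 -0.8525 -0.5226  0.6031]
 [ 0.      0.      0.      1.    ]]
top 471.6646938719576 471.6646938719576 320.442446296221 245.33877904325354 [[-0.0174 -0.9969  0.0769  0.4802]
 [-0.9998  0.018   0.0078 -0.0547]
 [-0.0091 -0.0767 -0.997   1.0094]
 [ 0.      0.      0.      1.    ]]
```

View pics/scene0.png

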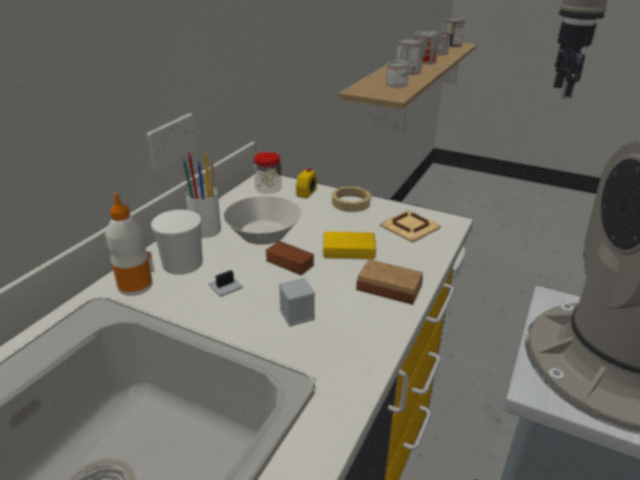

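View pics/top0.png

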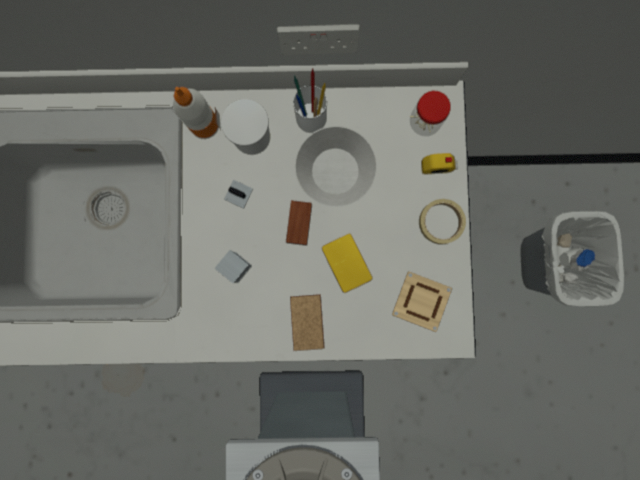

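The scene view shows the canister at (297,301), the lid at (225,283) and the stand at (410,224). In the top view they are at (233,266), (238,193) and (423,300), and all are unobstructed.

```bash
cat > h.py <<'E'
import numpy as np,cv2
from scipy.spatial.transform import Rotation as R
np.set_printoptions(precision=4,suppress=True)
def cloud(c,T=None):
    T=c["T"] if T is None else T
    v,u=np.mgrid[:480,:640];d=c["range_z"]
    p=np.stack([(u-c["cx"])/c["fx"]*d,(v-c["cy"])/c["fy"]*d,d],-1)@T[:3,:3].T+T[:3,3]
    p[d<=0]=np.nan
    return p
def rect(p,lo,hi,c,r):
    m=(p[...,2]>lo)&(p[...,2]<hi)&(np.hypot(p[...,0]-c[0],p[...,1]-c[1])<r)
    q=p[m]
    (x,y),s,a=cv2.minAreaRect((q[:,:2]*1000).astype(np.float32))
    return len(q),q.mean(0),np.median(q[:,2]),(x,y),s,a
def toolT(o):
    T=np.eye(4);T[:3,:3]=R.from_rotvec(o["ee_rot"]).as_matrix();T[:3,3]=o["eef_pos"];return T
E
python3 - <<'E'
from h import *
for n,px in(("top",dict(can=(266,233),lid=(195,238),st=(300,423),off=(222,299),tape=(222,443),sand=(322,307))),("scene",dict(can=(290,297),lid=(285,225),st=(224,410)))):
    c=dict(np.load(f"pics/{n}0.npz"));p=cloud(c)
    for k,(v,u) in px.items():
        q=p[v,u];print(n,k,q)
        for lo,hi in dict(can=[(.045,.075)],lid=[(.005,.016),(.028,.045)],st=[(.006,.0135),(.0145,.025)]).get(k,[]):
            try:print("   ",lo,hi,*rect(p,lo,hi,q[:2],.075 if k=="st" else .045))
            except Exception as e:print(e)
    # counter height
    print(np.nanmedian(p[230:260,200:215,2]) if n=="top" else p[330:340,250:260,2].mean())
E
```

```text
top can [0.5147 0.1293 0.0622]
    0.045 0.075 601 [0.5141 0.1338 0.0594] 0.05957634974627757 (514.5667724609375, 134.3546905517578) (49.0987548828125, 48.870262145996094) 50.07438659667969
top lid [0.664  0.1235 0.0353]
    0.005 0.016 380 [0.6703 0.1271 0.0094] 0.009436467701119333 (671.333251953125, 126.67977142333984) (50.63621139526367, 48.48885726928711) 64.55738067626953
    0.028 0.045 99 [0.6712 0.1277 0.035 ] 0.0348044329724112 (671.6915283203125, 128.06204223632812) (36.100547790527344, 11.823859214782715) 64.48690032958984
top st [ 0.438  -0.2607  0.0088]
    0.006 0.0135 1796 [ 0.4352 -0.2573  0.0098] 0.009780833105848985 (435.4295654296875, -258.1021728515625) (100.20867919921875, 99.76387023925781) 67.92390441894531
    0.0145 0.025 365 [ 0.4362 -0.2581  0.0176] 0.017528548428458524 (433.53857421875, -261.57208251953125) (93.34469604492188, 80.83984375) 81.91824340820312
top off [ 0.6056 -0.003   0.0286]
top tape [ 0.6039 -0.3117 -0.0024]
top sand [ 0.3986 -0.0169  0.0366]
4.290990241739845e-05
scene can [0.5112 0.1385 0.0596]
    0.045 0.075 722 [0.5117 0.1404 0.0577]
[... 158 characters left out ...]
.005 0.016 296 [0.6658 0.1361 0.0105] 0.010438034784719663 (671.7003173828125, 128.9156951904297) (48.88684844970703, 50.72938919067383) 63.645355224609375
    0.028 0.045 131 [0.6703 0.1306 0.0339] 0.03469815981609159 (671.0046997070312, 129.4168701171875) (35.514991760253906, 13.23805046081543) 63.459049224853516
scene st [ 0.4335 -0.2538  0.0114]
    0.006 0.0135 764 [ 0.4325 -0.2478  0.0102] 0.010345512410388391 (436.0337829589844, -257.1495361328125) (105.76835632324219, 102.46174621582031) 67.25079345703125
    0.0145 0.025 227 [ 0.4345 -0.2543  0.0175] 0.017497385296936452 (432.2539367675781, -255.67269897460938) (74.0714111328125, 78.72197723388672) 66.658203125
0.0003637556290298638
```

```bash
cat >> h.py <<'E'
def pose(x,y,z,phi,th,s=-1,back=.019):
    "grasp point, approach azimuth phi, tilt th (outward +), deg; s: y axis at phi+s*90"
    f,t=np.radians([phi,th])
    Z=np.array([np.sin(t)*np.cos(f),np.sin(t)*np.sin(f),-np.cos(t)])
    Y=np.array([np.cos(f+s*np.pi/2),np.sin(f+s*np.pi/2),0])
    T=np.eye(4);T[:3,:3]=np.c_[np.cross(Y,Z),Y,Z];T[:3,3]=np.array([x,y,z])+back*Z
    return T
def chain(T0,*Ts):
    "increments from pose to pose, each a separate call"
    for T in Ts:
        D=np.linalg.inv(T0)@T
        r=R.from_matrix(D[:3,:3]).as_rotvec(degrees=True)
        print("[%.3f,%.3f,%.3f,%.1f,%.1f,%.1f]"%(*D[:3,3],*r), "rows>=%.0f"%max(np.linalg.norm(D[:3,3])/.05,np.linalg.norm(r)/8.59)); T0=T
def now():
    from bench import ctrl
    return ctrl.get_obs()
E
python3 - <<'E'
from h import *
chain(toolT(now()),pose(.58,-.35,.25,20,0),pose(.514,.1345,.2,50,0))
E
```

```text
[0.447,-0.165,-0.000,-0.1,0.0,-2.4] rows>=10
[0.104,-0.478,0.050,0.0,0.0,-30.0] rows>=10
```

play_rows([
  [1,0.447,-0.165,0,0,0,-2.4],
  [1,0.447,-0.165,0,0,0,-2.4],
  [1,0.447,-0.165,0,0,0,-2.4],
  [1,0.447,-0.165,0,0,0,-2.4],
  [1,0.447,-0.165,0,0,0,-2.4],
  [1,0.447,-0.165,0,0,0,-2.4],
  [1,0.447,-0.165,0,0,0,-2.4],
  [1,0.447,-0.165,0,0,0,-2.4],
  [1,0.447,-0.165,0,0,0,-2.4],
  [1,0.447,-0.165,0,0,0,-2.4],
  [1,0.447,-0.165,0,0,0,-2.4],
  [1,0.447,-0.165,0,0,0,-2.4],
])

```text
t: 1.3
eef_pos: [0.5804, -0.3503, 0.2307]
ee_rot: [-3.093, -0.548, 0.002]
wrist_force: [-0.7, -1.0, 0.2]
width: 0.0856
gripper_force: 0.0
```

play_rows([
  [1,0.104,-0.478,0.05,0,0,-30],
  [1,0.104,-0.478,0.05,0,0,-30],
  [1,0.104,-0.478,0.05,0,0,-30],
  [1,0.104,-0.478,0.05,0,0,-30],
  [1,0.104,-0.478,0.05,0,0,-30],
  [1,0.104,-0.478,0.05,0,0,-30],
  [1,0.104,-0.478,0.05,0,0,-30],
  [1,0.104,-0.478,0.05,0,0,-30],
  [1,0.104,-0.478,0.05,0,0,-30],
  [1,0.104,-0.478,0.05,0,0,-30],
  [1,0.104,-0.478,0.05,0,0,-30],
  [1,0.104,-0.478,0.05,0,0,-30],
])

```text
t: 2.5
eef_pos: [0.5143, 0.1334, 0.1812]
ee_rot: [2.846, 1.328, -0.001]
wrist_force: [0.0, -1.0, -0.7]
width: 0.0854
gripper_force: 0.0
```

Run:
```python
from h import *
from bench import camera
o=now();c=camera("wrist");print({k:o[k] for k in("t","qpos","eef_pos","ee_rot")})
p=cloud(c,toolT(o)@c["tool_from_camera"])
print(c["tool_from_camera"])
print(rect(p,.045,.075,(.514,.134),.05))
cv2.imwrite("pics/w1.png",c["img"][...,::-1])
T0=toolT(o)
chain(T0,pose(.514,.1345,.2,15,60)); chain(T0,pose(.514,.1345,.2,15,-60));chain(T0,pose(.514,.1345,.03,50,0))
```

```text
{'t': 2.5, 'qpos': array([-0.0204,  0.2758, -0.4148,  1.9571,  0.1373,  0.9361, -1.2005]), 'eef_pos': array([0.5143, 0.1334, 0.1812]), 'ee_rot': array([ 2.8464,  1.3284, -0.0007])}
[[-0.0008 -0.9468 -0.3219  0.0814]
 [ 1.     -0.0005 -0.001   0.0008]
 [ 0.0008 -0.3219  0.9468 -0.1419]
 [ 0.      0.      0.      1.    ]]
(4290, array([0.5165, 0.1354, 0.059 ]), np.float64(0.05934843463079195), (515.4264526367188, 134.04937744140625), (49.054542541503906, 49.21549606323242), 50.11983871459961)
[0.014,0.009,-0.009,-18.3,58.1,31.7] rows>=8
[-0.013,-0.010,-0.009,18.3,-58.0,31.7] rows>=8
[0.001,-0.001,0.170,0.0,0.0,0.0] rows>=3
```

play_rows([
  [1,0.001,-0.001,0.08,0,0,0],
  [1,0.001,-0.001,0.12,0,0,0],
  [1,0.001,-0.001,0.162,0,0,0],
  [1,0.001,-0.001,0.162,0,0,0],
  [1,0.001,-0.001,0.162,0,0,0],
  [-1,0.001,-0.001,0.162,0,0,0],
  [-1,0.001,-0.001,0.162,0,0,0],
  [-1,0.001,-0.001,0.162,0,0,0],
  [-1,0.001,-0.001,0.162,0,0,0],
  [-1,0.001,-0.001,0.162,0,0,0],
  [-1,0.001,-0.001,0.162,0,0,0],
], grip_force=60)

```text
t: 3.65
eef_pos: [0.5157, 0.1356, 0.0215]
ee_rot: [2.846, 1.327, 0.005]
wrist_force: [-3.1, -2.2, 15.9]
width: 0.0474
gripper_force: 59.3
```

Run:
```python
from h import *
T0=toolT(now())
chain(T0,pose(.514,.1345,.22,15,0),pose(.52,.14,.22,15,-70))
```

```text
[-0.002,-0.000,-0.179,0.1,-0.2,35.0] rows>=4
[-0.011,-0.004,-0.013,-0.0,-70.0,0.0] rows>=8
```

play_rows([
  [-1,0,0,-0.05,0,0,0],
  [-1,0,0,-0.1,0,0,9],
  [-1,0,0,-0.15,0,0,18],
  [-1,0,0,-0.179,0,0,27],
  [-1,0,0,-0.179,0,0,35],
  [-1,0,0,-0.179,0,0,35],
])

```text
t: 4.25
eef_pos: [0.5147, 0.1356, 0.2004]
ee_rot: [-3.115, -0.406, -0.005]
wrist_force: [-0.1, -0.9, -1.9]
width: 0.0474
gripper_force: 63.7
```

play_rows([
  [-1,-0.011,-0.004,-0.013,0,-70,0],
  [-1,-0.011,-0.004,-0.013,0,-70,0],
  [-1,-0.011,-0.004,-0.013,0,-70,0],
  [-1,-0.011,-0.004,-0.013,0,-70,0],
  [-1,-0.011,-0.004,-0.013,0,-70,0],
  [-1,-0.011,-0.004,-0.013,0,-70,0],
  [-1,-0.011,-0.004,-0.013,0,-70,0],
  [-1,-0.011,-0.004,-0.013,0,-70,0],
  [-1,-0.011,-0.004,-0.013,0,-70,0],
  [-1,-0.011,-0.004,-0.013,0,-70,0],
  [-1,-0.011,-0.004,-0.013,0,-70,0],
  [-1,-0.011,-0.004,-0.013,0,-70,0],
])

```text
t: 5.45
eef_pos: [0.4952, 0.1472, 0.2341]
ee_rot: [2.6, 0.356, -1.52]
wrist_force: [-1.2, 4.0, -5.9]
width: 0.0476
gripper_force: 63.7
```

Run:
```python
from h import *
from bench import camera
o=now();print(o["qpos"],o["eef_pos"],o["width"]);print(toolT(o)[:3,:3])
c=camera("scene");cv2.imwrite("pics/s2.png",c["img"][...,::-1])
```

```text
[-0.4798  0.8073  0.2158  1.3652 -0.1683  2.0439 -1.5258] [0.4952 0.1472 0.2341] 0.047628331246164765
[[ 0.4715  0.2553 -0.8441]
 [ 0.1463 -0.9666 -0.2107]
 [-0.8696 -0.0241 -0.4931]]
```

View pics/s2.png

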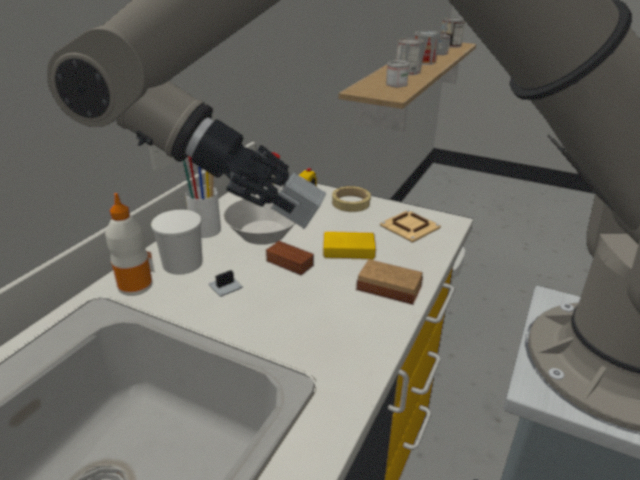

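The arm holds the canister tilted about 60° with the mouth pointing down toward the robot, at (302,200). I'll lower it nearer the base, clear of the cup, and let it topple onto its side.

Run:
```python
from h import *
T0=toolT(now())
chain(T0,pose(.43,.15,.12,19,-60,back=.0085),pose(.43,.15,.041,19,-60,back=.0085))
```

```text
[0.070,-0.022,0.122,-4.4,-0.0,-1.7] rows>=3
[0.068,-0.000,0.039,-0.0,-0.0,-0.0] rows>=2
```

play_rows([
  [-1,0.035,-0.011,0.061,-2.2,0,0],
  [-1,0.07,-0.022,0.122,-4.4,0,0],
  [-1,0.07,-0.022,0.122,-4.4,0,0],
  [-1,0.07,-0.022,0.122,-4.4,0,0],
  [-1,0.07,-0.022,0.122,-4.4,0,0],
])

```text
t: 6.0
eef_pos: [0.4253, 0.1429, 0.1156]
ee_rot: [2.539, 0.367, -1.459]
wrist_force: [0.7, -0.5, -2.0]
width: 0.0474
gripper_force: 63.4
```

Run:
```python
from h import *
o=now();print(o["qpos"],o["eef_pos"]);T0=toolT(o);print(T0[:3,2])
chain(T0,pose(.43,.15,.041,19,-60,back=.0085))
```

```text
[-0.5604  0.8555  0.2198  1.5874 -0.1544  1.773  -1.5444] [0.4253 0.1429 0.1156]
[-0.8193 -0.2847 -0.4977]
[0.068,-0.008,0.040,0.1,0.2,-2.6] rows>=2
```

play_rows([
  [-1,0.034,-0.004,0.02,0,0,0],
  [-1,0.068,-0.008,0.04,0,0,0],
  [-1,0.068,-0.008,0.04,0,0,0],
  [-1,0.068,-0.008,0.04,0,0,0],
])

```text
t: 6.4
eef_pos: [0.4244, 0.1469, 0.0377]
ee_rot: [2.541, 0.364, -1.456]
wrist_force: [0.4, 0.3, -1.4]
width: 0.0474
gripper_force: 63.7
```

play_rows([
  [1,0,0,0,0,0,0],
  [1,0,0,0,0,0,0],
  [1,0,0,0,0,0,0],
  [1,0,0,0,0,0,0],
  [1,0,0,0,0,0,0],
  [1,0,0,0,0,0,0],
])

```text
t: 7.0
eef_pos: [0.4235, 0.1474, 0.0368]
ee_rot: [2.54, 0.364, -1.456]
wrist_force: [0.5, -0.3, 0.5]
width: 0.0858
gripper_force: 0.0
```

Run:
```python
from h import *
from bench import camera
o=now();print(o["qpos"],o["eef_pos"]);T0=toolT(o);print(T0[:3,2])
c=camera("scene");cv2.imwrite("pics/s3.png",cv2.resize(c["img"][200:440,160:480,::-1],None,fx=2,fy=2))
```

```text
[-0.5559  0.9651  0.203   1.5771 -0.1743  1.6725 -1.5448] [0.4235 0.1474 0.0368]
[-0.8186 -0.284  -0.4993]
```

View pics/s3.png

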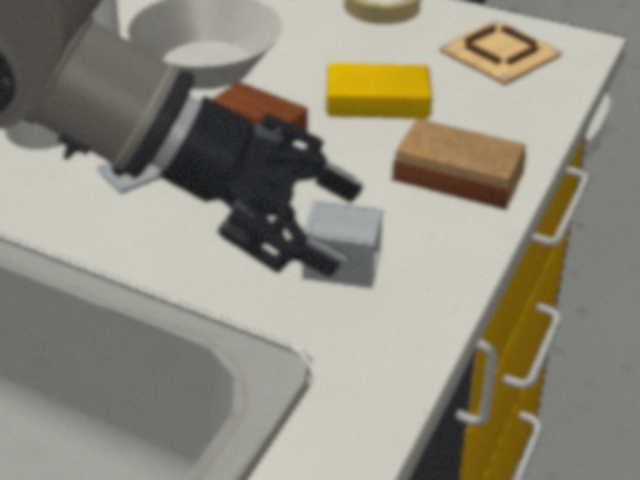

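The canister lies on its side at the gripper tips, mouth toward the robot, at about (345,245) in the crop. I'll back off along the tool axis and measure it.

play_rows([
  [1,0,0,-0.05,0,0,0],
  [1,0,0,-0.1,0,0,0],
  [1,0,0,-0.13,0,0,0],
  [1,0,0,-0.13,0,0,0],
])

```text
t: 7.45
eef_pos: [0.5328, 0.1851, 0.1029]
ee_rot: [2.544, 0.365, -1.451]
wrist_force: [-0.3, -0.5, 0.0]
width: 0.0854
gripper_force: 0.0
```

Run:
```python
from h import *
from bench import camera
o=now();T0=toolT(o);print(o["eef_pos"])
for n in("top","scene","wrist"):
    c=camera(n);p=cloud(c,T0@c["tool_from_camera"] if n=="wrist" else None)
    print(n,rect(p,.035,.06,(.42,.145),.055))
    if n=="wrist":cv2.imwrite("pics/w3.png",c["img"][...,::-1])
chain(T0,pose(.42,.145,.2,19,0),pose(.42,.145,.2,19,35))
```

```text
[0.5328 0.1851 0.1029]
top (728, array([0.4412, 0.1475, 0.0476]), np.float64(0.04778198846409032), (441.1619873046875, 148.5049285888672), (59.884742736816406, 48.96172332763672), 15.588276863098145)
scene (887, array([0.4394, 0.1549, 0.0466]), np.float64(0.047935547920286314), (441.3946838378906, 149.92222595214844), (60.01993942260742, 51.68069076538086), 14.517606735229492)
wrist (1156, array([0.4474, 0.1506, 0.0486]), np.float64(0.04898631447324717), (445.32623291015625, 149.68484497070312), (58.61793899536133, 48.74925994873047), 16.73908233642578)
[-0.128,0.007,0.064,1.6,59.8,-2.4] rows>=7
[0.011,-0.000,-0.003,-0.0,35.0,0.0] rows>=4
```

play_rows([
  [1,-0.02,0,-0.03,0,8.5,0],
  [1,-0.05,0.002,-0.03,0.5,17,0],
  [1,-0.08,0.004,0,1,26,-1],
  [1,-0.1,0.005,0.03,1,34,-1],
  [1,-0.12,0.006,0.06,1.3,43,-2],
  [1,-0.128,0.007,0.064,1.6,52,-2],
  [1,-0.128,0.007,0.064,1.6,60,-2.4],
  [1,-0.128,0.007,0.064,1.6,60,-2.4],
  [1,-0.128,0.007,0.064,1.6,60,-2.4],
])

```text
t: 8.5
eef_pos: [0.4141, 0.1433, 0.1806]
ee_rot: [-3.097, -0.517, -0.003]
wrist_force: [-1.0, 0.1, -0.1]
width: 0.0856
gripper_force: 0.0
```

Run:
```python
from h import *
o=now();T0=toolT(o);print(o["eef_pos"],o["qpos"],T0[:3,:3])
chain(T0,pose(.44,.149,.12,15.3,35),pose(.44,.149,.03,15.3,35))
```

```text
[0.4141 0.1433 0.1806] [-0.7042  0.0905  0.2394  2.18   -0.0296  0.8718 -1.6864] [[ 0.9457  0.3251  0.0013]
 [ 0.3251 -0.9457  0.002 ]
 [ 0.0019 -0.0015 -1.    ]]
[0.037,0.004,0.076,-1.2,34.9,3.5] rows>=4
[-0.052,-0.000,0.074,-0.0,0.0,0.0] rows>=2
```

Run:
```python
from h import *
T0=toolT(now())
chain(T0,pose(.4415,.149,.03,15.3,0),pose(.55,.165,.03,16.7,0))
```

```text
[0.027,0.004,0.170,-0.1,-0.1,3.7] rows>=3
[0.109,0.013,0.000,0.0,0.0,-1.4] rows>=2
```

play_rows([
  [1,0.027,0.004,0.05,0,0,3.7],
  [1,0.027,0.004,0.1,0,0,3.7],
  [1,0.027,0.004,0.14,0,0,3.7],
  [1,0.027,0.004,0.17,0,0,3.7],
  [1,0.027,0.004,0.17,0,0,3.7],
  [-1,0.027,0.004,0.17,0,0,3.7],
  [-1,0.027,0.004,0.17,0,0,3.7],
  [-1,0.027,0.004,0.17,0,0,3.7],
  [-1,0.027,0.004,0.17,0,0,3.7],
  [-1,0.027,0.004,0.17,0,0,3.7],
])

```text
t: 9.5
eef_pos: [0.4449, 0.15, 0.0124]
ee_rot: [-3.113, -0.416, -0.003]
wrist_force: [-1.3, -1.2, 8.0]
width: 0.0474
gripper_force: 61.1
```

play_rows([
  [-1,0,0,-0.02,0,0,0],
  [-1,0.04,0.005,-0.02,0,0,0],
  [-1,0.08,0.01,-0.02,0,0,-1],
  [-1,0.109,0.013,-0.02,0,0,-1.4],
  [-1,0.109,0.013,-0.02,0,0,-1.4],
  [-1,0.109,0.013,0,0,0,-1.4],
  [-1,0.109,0.013,0,0,0,-1.4],
  [1,0.109,0.013,0,0,0,-1.4],
  [1,0.109,0.013,0,0,0,-1.4],
  [1,0.109,0.013,0,0,0,-1.4],
  [1,0.109,0.013,0,0,0,-1.4],
  [1,0.109,0.013,-0.05,0,0,-1.4],
])

```text
t: 10.7
eef_pos: [0.5491, 0.1646, 0.0562]
ee_rot: [3.106, 0.455, -0.015]
wrist_force: [0.2, -0.3, 0.2]
width: 0.0852
gripper_force: 0.0
```

Run:
```python
from h import *
T0=toolT(now());print(T0[:3,3])
chain(T0,pose(.55,.165,.11,16.7,35))
```

```text
[0.5491 0.1646 0.0562]
[0.011,-0.000,-0.038,0.1,35.6,-0.0] rows>=4
```

play_rows([
  [1,0.003,0,-0.038,0,8,0],
  [1,0.006,0,-0.038,0,16,0],
  [1,0.008,0,-0.038,0,25,0],
  [1,0.011,0,-0.038,0,35.6,0],
  [1,0.011,0,-0.038,0,35.6,0],
  [1,0.011,0,-0.038,0,35.6,0],
  [1,0.011,0,-0.038,0,35.6,0],
])

```text
t: 11.4
eef_pos: [0.5644, 0.1599, 0.1116]
ee_rot: [-2.962, -0.434, -0.737]
wrist_force: [-0.5, -0.3, -0.4]
width: 0.0855
gripper_force: 0.0
```

Run:
```python
from h import *
from bench import camera
o=now();T0=toolT(o);print(T0,o["qpos"])
for n in("top","scene","wrist"):
    c=camera(n);p=cloud(c,T0@c["tool_from_camera"] if n=="wrist" else None)
    print(n,rect(p,.035,.06,(.548,.165),.055))
    if n=="wrist":cv2.imwrite("pics/w4.png",c["img"][...,::-1])
chain(T0,pose(.548,.164,.03,16.7,35))
```

```text
[[ 0.8463  0.284   0.4507  0.5644]
 [ 0.256  -0.9588  0.1235  0.1599]
 [ 0.4671  0.0109 -0.8841  0.1116]
 [ 0.      0.      0.      1.    ]] [-0.3009  0.2682 -0.1451  2.271   0.7522  0.1683 -2.4285]
top (245, array([0.5678, 0.1696, 0.0473]), np.float64(0.04763665646888893), (549.989501953125, 164.94073486328125), (59.47111129760742, 48.448448181152344), 15.07744312286377)
scene (824, array([0.5478, 0.1702, 0.0466]), np.float64(0.0479991330888605), (550.2706298828125, 164.69593811035156), (61.13890075683594, 52.70616912841797), 16.204360961914062)
wrist (8038, array([0.5493, 0.1642, 0.0468]), np.float64(0.046775450663627455), (549.5406494140625, 164.2734832763672), (60.01019287109375, 48.95332336425781), 16.56011199951172)
[-0.049,-0.010,0.084,0.6,7.2,0.2] rows>=2
```

View pics/w4.png

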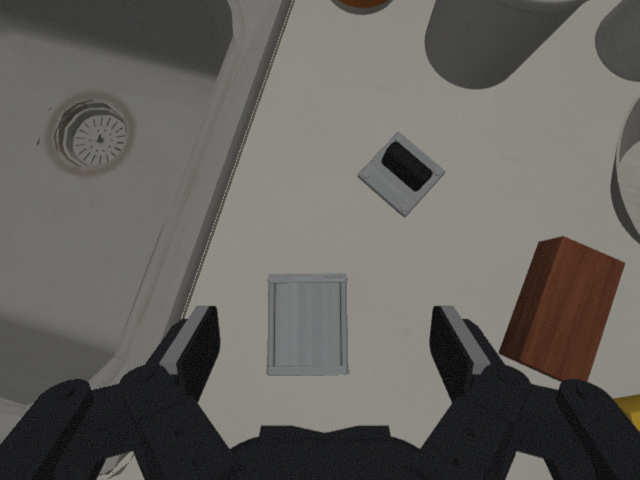

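The wrist view shows the canister at (307,323) with its base seam at the outer end, so the mouth faces the robot. The lid is at (402,172).

Run:
```python
from h import *
T0=toolT(now())
chain(T0,pose(.540,.1617,.11,16.6,18),pose(.540,.1617,.032,16.6,18))
```

```text
[-0.024,-0.010,0.009,0.6,-9.8,0.0] rows>=1
[-0.024,0.000,0.074,0.0,0.0,-0.0] rows>=2
```

play_rows([
  [1,-0.012,-0.005,0.004,0,-5,0],
  [1,-0.024,-0.01,0.009,0.6,-9.8,0],
  [1,-0.024,-0.01,0.009,0.6,-9.8,0],
  [1,-0.024,-0.01,0.009,0.6,-9.8,0],
])

```text
t: 11.95
eef_pos: [0.5456, 0.1639, 0.0916]
ee_rot: [-3.027, -0.442, -0.48]
wrist_force: [-0.5, -0.1, 0.2]
width: 0.0853
gripper_force: 0.0
```

Run:
```python
from h import *
o=now();T0=toolT(o);print(T0,o["qpos"])
chain(T0,pose(.540,.1617,.032,16.6,18))
```

```text
[[ 0.9111  0.2861  0.2967  0.5456]
 [ 0.2722 -0.9582  0.0881  0.1639]
 [ 0.3095  0.0005 -0.9509  0.0916]
 [ 0.      0.      0.      1.    ]] [-0.0868  0.333  -0.3967  2.1805  0.4889  0.3785 -2.1558]
[-0.024,0.001,0.074,0.0,-0.0,0.0] rows>=2
```

Tilt of 18° was reached. Now descend and grasp.

play_rows([
  [1,-0.012,0,0.037,0,0,0],
  [1,-0.02,0.001,0.06,0,0,0],
  [1,-0.024,0.001,0.074,0,0,0],
  [1,-0.024,0.001,0.074,0,0,0],
  [1,-0.024,0.001,0.074,0,0,0],
])

```text
t: 12.45
eef_pos: [0.5455, 0.1638, 0.0147]
ee_rot: [-3.027, -0.447, -0.48]
wrist_force: [-0.1, -0.0, 1.3]
width: 0.085
gripper_force: 0.0
```

Run:
```python
from h import *
o=now();T0=toolT(o);print(T0,o["qpos"])
```

```text
[[ 0.9103  0.2887  0.2967  0.5455]
 [ 0.275  -0.9574  0.0878  0.1638]
 [ 0.3094  0.0017 -0.9509  0.0147]
 [ 0.      0.      0.      1.    ]] [-0.2677  0.4618 -0.1925  2.2236  0.7114  0.1972 -2.3861]
```

play_rows([
  [-1,0,0,0,0,0,0],
  [-1,0,0,0,0,0,0],
  [-1,0,0,0,0,0,0],
  [-1,0,0,0,0,0,0],
  [-1,0,0,0,0,0,0],
  [-1,0,0,0,0,0,0],
], grip_force=80)

```text
t: 13.05
eef_pos: [0.5463, 0.1632, 0.0154]
ee_rot: [-3.027, -0.444, -0.482]
wrist_force: [-6.5, -1.6, 14.9]
width: 0.0471
gripper_force: 80.3
```

```bash
cat >> h.py <<'E'
def canT(x,y,z,phi,lying):
    "canister frame: y = closing axis (phi-90), z out of mouth"
    f=np.radians(phi);r=np.array([np.cos(f),np.sin(f),0]);Y=np.array([np.sin(f),-np.cos(f),0])
    Z=-r if lying else np.array([0,0,1.])
    T=np.eye(4);T[:3,:3]=np.c_[np.cross(Y,Z),Y,Z];T[:3,3]=x,y,z;return T
E
python3 - <<'E'
from h import *
o=now();T0=toolT(o);print(T0[:3,3])
C=canT(.5495,.1645,.024,16.6,True)
G=np.linalg.inv(T0)@C
G[1,3]=0;y=G[:3,1];print(G)
np.save("G.npy",G)
iG=np.linalg.inv(G)
A=canT(.5495,.1645,.20,16.6,True)@iG          # lift
B=canT(.52,-.05,.20,-5,False)@iG        # turned
P=canT(.4355,-.258,.14,-22.5,False)@iG
Q=canT(.4355,-.258,.042,-22.5,False)@iG
chain(T0,A,B,P,Q);print(P,Q[:3,3])
E
```

```text
[0.5463 0.1632 0.0154]
[[-0.3106 -0.0015 -0.9505  0.0059]
 [-0.0009  1.     -0.0012  0.    ]
 [ 0.9505  0.0005 -0.3106 -0.0071]
 [ 0.      0.      0.      1.    ]]
[0.055,-0.000,-0.167,-0.0,-0.0,0.0] rows>=4
[-0.086,0.194,-0.041,11.0,-88.8,21.3] rows>=11
[0.036,0.212,0.081,16.6,0.0,5.4] rows>=5
[0.093,0.000,0.030,0.0,-0.0,0.0] rows>=2
[[ 0.2875 -0.3818 -0.8784  0.4276]
 [-0.1175 -0.9242  0.3633 -0.2547]
 [-0.9505 -0.0012 -0.3106  0.1434]
 [ 0.      0.      0.      1.    ]] [ 0.4276 -0.2547  0.0454]
```

Run:
```python
from h import *
o=now();T0=toolT(o)
G=np.load("G.npy");iG=np.linalg.inv(G)
A=canT(.5495,.1645,.15,16.6,True)@iG          # lift
B=canT(.48,.0,.14,0,False)@iG        # turned
chain(T0,A,B)
```

```text
[0.039,-0.000,-0.120,-0.0,-0.0,0.0] rows>=3
[-0.112,0.135,-0.039,8.5,-89.3,16.4] rows>=11
```

play_rows([
  [-1,0.013,0,-0.04,0,0,0],
  [-1,0.026,0,-0.08,0,0,0],
  [-1,0.039,0,-0.12,0,0,0],
  [-1,0.039,0,-0.12,0,0,0],
  [-1,0.039,0,-0.12,0,0,0],
])

```text
t: 13.55
eef_pos: [0.5464, 0.1625, 0.1415]
ee_rot: [-3.028, -0.442, -0.483]
wrist_force: [-0.8, -0.3, -3.0]
width: 0.0471
gripper_force: 83.8
```

play_rows([
  [-1,-0.01,0.012,-0.004,0.8,-8,1.5],
  [-1,-0.02,0.024,-0.008,1.6,-16,3],
  [-1,-0.03,0.036,-0.012,2.4,-24,4.5],
  [-1,-0.04,0.048,-0.016,3.2,-32,6],
  [-1,-0.05,0.06,-0.02,4,-40,7.5],
  [-1,-0.06,0.072,-0.024,4.8,-48,9],
  [-1,-0.07,0.084,-0.028,5.6,-56,10.5],
  [-1,-0.08,0.096,-0.032,6.4,-64,12],
  [-1,-0.09,0.108,-0.036,7.2,-72,13.5],
  [-1,-0.1,0.12,-0.039,8,-80,15],
  [-1,-0.112,0.135,-0.039,8.5,-89.3,16.4],
  [-1,-0.112,0.135,-0.039,8.5,-89.3,16.4],
])

```text
t: 14.75
eef_pos: [0.4688, -0.0026, 0.1378]
ee_rot: [2.526, -0.006, -1.863]
wrist_force: [-1.4, -0.8, -3.8]
width: 0.0468
gripper_force: 83.6
```

Run:
```python
from h import *
o=now();T0=toolT(o);print(T0,o["qpos"])
G=np.load("G.npy");iG=np.linalg.inv(G);print("can",T0@G)
chain(T0,canT(.4355,-.258,.13,-22.5,False)@iG)
```

```text
[[ 0.2956 -0.001  -0.9553  0.4688]
 [-0.0047 -1.     -0.0004 -0.0026]
 [-0.9553  0.0046 -0.2956  0.1378]
 [ 0.      0.      0.      1.    ]] [ 0.1412  0.9899 -0.3586  1.4141  0.0344  2.0341 -1.8625]
can [[-0.9999 -0.0019  0.0157  0.4773]
 [ 0.002  -1.      0.0058 -0.0026]
 [ 0.0157  0.0058  0.9999  0.1343]
 [ 0.      0.      0.      1.    ]]
[-0.007,0.252,0.041,21.4,0.9,6.5] rows>=5
```

play_rows([
  [-1,-0.007,0.252,0.041,21.4,0.9,6.5],
  [-1,-0.007,0.252,0.041,21.4,0.9,6.5],
  [-1,-0.007,0.252,0.041,21.4,0.9,6.5],
  [-1,-0.007,0.252,0.041,21.4,0.9,6.5],
  [-1,-0.007,0.252,0.041,21.4,0.9,6.5],
  [-1,-0.007,0.252,0.041,21.4,0.9,6.5],
  [-1,-0.007,0.252,0.041,21.4,0.9,6.5],
  [-1,-0.007,0.252,0.041,21.4,0.9,6.5],
  [-1,-0.007,0.252,0.041,21.4,0.9,6.5],
  [-1,-0.007,0.252,0.041,21.4,0.9,6.5],
])

```text
t: 15.75
eef_pos: [0.4304, -0.2509, 0.1367]
ee_rot: [-2.337, 0.448, 1.67]
wrist_force: [-0.5, 0.0, -2.0]
width: 0.0472
gripper_force: 83.7
```

Run:
```python
from h import *
from bench import camera
o=now();T0=toolT(o);print(o["qpos"])
G=np.load("G.npy");C=T0@G;print("can",C)
for n in("top","scene"):
    c=camera(n);p=cloud(c);im=c["img"]
    cv2.imwrite(f"pics/{n}5.png",im[...,::-1]);np.savez(f"pics/{n}5.npz",**c)
    # points in expected canister frame
    q=(p-C[:3,3])@C[:3,:3];m=(np.abs(q)<[.034,.034,.05]).all(-1)&(im.min(-1)>70)
    r=q[m];t=r[r[:,2]>.02]
    print(n,len(r),len(t),np.percentile(t,[2,50,98],axis=0))
    w=p[m&(q[...,2]>.02)];print(cv2.minAreaRect((w[:,:2]*1000).astype(np.float32)),np.median(w[:,2]))
a=cv2.imread("pics/top5.png")[240:360,340:500];b=cv2.imread("pics/scene5.png")[120:270,320:520]
cv2.imwrite("pics/v5.png",np.hstack([cv2.resize(a,(400,300)),cv2.resize(b,(400,300))]))
```

```text
[ 0.4486  0.9851 -0.0894  1.3547  0.0351  2.0478 -1.6102]
can [[-0.9254 -0.3786 -0.015   0.4384]
 [ 0.3787 -0.9255 -0.0054 -0.2541]
 [-0.0119 -0.0107  0.9999  0.1334]
 [ 0.      0.      0.      1.    ]]
top 764 232 [[-0.026  -0.0285  0.021 ]
 [-0.0108 -0.0198  0.027 ]
 [ 0.0249  0.0164  0.0307]]
((442.11846923828125, -246.67665100097656), (48.129295349121094, 54.83216094970703), 57.64639663696289) 0.16053783711899094
scene 946 274 [[-0.0235 -0.0289  0.0202]
 [-0.0001 -0.0026  0.0255]
 [ 0.0266  0.0262  0.0294]]
((436.6656799316406, -257.7138671875), (63.01931381225586, 59.007835388183594), 76.06397247314453) 0.1589361422235951
```

View pics/v5.png

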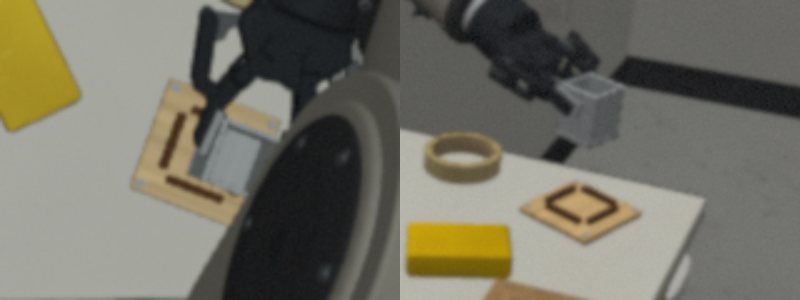

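The gripper holds the canister mouth-up over the stand. The top view is half hidden by the arm, and the scene view shows the canister at (590,105) of the collage. Lowering to just above the rails.

Run:
```python
from h import *
T0=toolT(now());iG=np.linalg.inv(np.load("G.npy"))
chain(T0,canT(.4358,-.258,.054,-22.5,False)@iG,canT(.4358,-.258,.041,-22.5,False)@iG)
```

```text
[0.075,0.005,0.027,0.0,-0.7,0.6] rows>=2
[0.012,0.000,0.004,0.0,-0.0,0.0] rows>=0
```

play_rows([
  [-1,0.025,0.005,0.009,0,-0.7,0.6],
  [-1,0.05,0.005,0.018,0,-0.7,0.6],
  [-1,0.075,0.005,0.027,0,-0.7,0.6],
  [-1,0.075,0.005,0.027,0,-0.7,0.6],
  [-1,0.075,0.005,0.027,0,-0.7,0.6],
  [-1,0.075,0.005,0.027,0,-0.7,0.6],
])

```text
t: 16.45
eef_pos: [0.4278, -0.2554, 0.0585]
ee_rot: [-2.328, 0.462, 1.686]
wrist_force: [0.0, -0.5, -0.9]
width: 0.0471
gripper_force: 83.8
```

Run:
```python
from h import *
from bench import camera
o=now();T0=toolT(o);print(o["qpos"],o["wrist_force"])
G=np.load("G.npy");C=T0@G;print("can",C)
np.save("pics/C6.npy",C)
c=camera("scene");p=cloud(c);np.savez("pics/scene6.npz",**c)
im=c["img"]
q=(p-C[:3,3])@C[:3,:3];m=(np.abs(q)<[.034,.034,.05]).all(-1)&(im.min(-1)>70)&(q[...,2]>-.025)
r=q[m]
s=r[np.abs(r[:,2])<.02]
print(len(s)); print("hist x",np.histogram(s[:,0],np.arange(-.036,.037,.004))[0]);print("hist y",np.histogram(s[:,1],np.arange(-.036,.037,.004))[0])
f=s[(s[:,0]>.018)&(np.abs(s[:,1])<.018)];print("face x",np.median(f,0)); 
for sg in(1,-1):
  f=s[(s[:,1]*sg>.018)&(np.abs(s[:,0])<.018)];print("face y",sg,len(f),np.median(f,0))
cv2.imwrite("pics/v6.png",cv2.resize(im[150:270,330:490,::-1],(640,480),interpolation=cv2.INTER_CUBIC))
iG=np.linalg.inv(G);chain(T0,canT(.4358,-.258,.041,-22.5,False)@iG)
```

```text
[ 0.4497  1.0959 -0.0802  1.3283  0.0449  1.9742 -1.6134] [ 0.0054 -0.4935 -0.9428]
can [[-0.9236 -0.3833 -0.0011  0.4357]
 [ 0.3833 -0.9236  0.0004 -0.2587]
 [-0.0012 -0.0001  1.      0.0551]
 [ 0.      0.      0.      1.    ]]
505
hist x [  0   0   2  16  30  22  16  18  28  27  35  26  28  23  83 151   0   0]
hist y [  2  23  58 140  30  16  18  13  28  16  22  22  20  32  58   7   0   0]
face x [ 0.0248 -0.001   0.0008]
face y 1 48 [-0.0092  0.0211  0.013 ]
face y -1 163 [ 0.0059 -0.0236 -0.0013]
[0.013,-0.001,0.005,-0.0,-0.1,-0.0] rows>=0
```

View pics/v6.png

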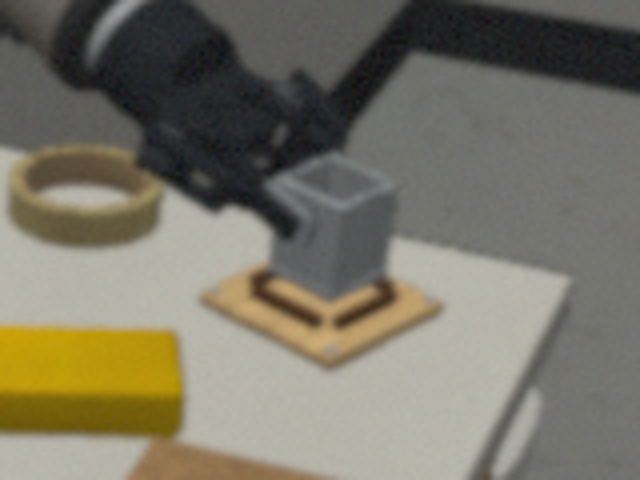

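The canister sits squarely over the rail frame at (330,230), and its faces are within 1 mm of where they should be. Lowering it in.

play_rows([
  [-1,0.007,-0.001,0.0025,0,0,0],
  [-1,0.013,-0.001,0.005,0,0,0],
  [-1,0.0135,-0.001,0.005,0,0,0],
  [-1,0.0135,-0.001,0.005,0,0,0],
])

```text
t: 16.9
eef_pos: [0.4275, -0.2541, 0.045]
ee_rot: [-2.325, 0.461, 1.69]
wrist_force: [4.0, -0.8, 22.1]
width: 0.0467
gripper_force: 85.0
```

play_rows([
  [0.5,0,0,0,0,0,0],
  [0.5,0,0,0,0,0,0],
  [1,0,0,0,0,0,0],
  [1,0,0,0,0,0,0],
  [1,0,0,0,0,0,0],
  [1,0,0,0,0,0,0],
])

```text
t: 17.5
eef_pos: [0.4271, -0.2541, 0.0427]
ee_rot: [-2.327, 0.461, 1.688]
wrist_force: [0.5, -0.2, 0.1]
width: 0.0855
gripper_force: 0.0
```

play_rows([
  [1,0,0,-0.04,0,0,0],
  [1,0,0,-0.08,0,0,0],
  [1,0,0,-0.12,0,0,0],
  [1,0,0,-0.12,0,0,0],
  [1,-0.1,0,-0.12,0,0,0],
  [1,-0.1,0,-0.12,0,0,0],
  [1,-0.1,0,-0.12,0,0,0],
])

```text
t: 18.2
eef_pos: [0.5249, -0.2809, 0.1973]
ee_rot: [-2.606, 0.526, 1.424]
wrist_force: [-3.1, -6.0, 0.2]
width: 0.0855
gripper_force: 0.0
```

Run:
```python
from h import *
from bench import camera
o=now();T0=toolT(o);print(o["eef_pos"],o["qpos"])
for n in("top","scene"):
    c=camera(n);p=cloud(c);np.savez(f"pics/{n}7.npz",**c)
    print(n,rect(p,.058,.085,(.4355,-.258),.05))
c=camera("top");cv2.imwrite("pics/v7.png",cv2.resize(c["img"][230:370,340:520,::-1],(720,560)))
chain(T0,pose(.6715,.1285,.15,-25.5,0),pose(.6715,.1285,.15,-25.5,0,1),pose(.6715,.1285,.15,64.5-0,0))
```

```text
[ 0.5249 -0.2809  0.1973] [ 0.2102  0.9422  0.3068  1.1656 -0.0935  2.048  -1.4395]
top (0, array([nan, nan, nan]), np.float64(nan), (0.0, 0.0), (0.0, 0.0), 0.0)
scene (301, array([ 0.4335, -0.2553,  0.0657]), np.float64(0.06616552587058688), (433.98583984375, -257.39715576171875), (52.95028305053711, 51.14732360839844), 66.91653442382812)
[0.029,-0.438,0.032,5.1,56.5,2.5] rows>=9
[0.000,0.000,0.000,-0.0,-0.0,-180.0] rows>=21
[0.000,-0.000,0.000,0.0,0.0,90.0] rows>=10h.py:14: RuntimeWarning: Mean of empty slice.
  return len(q),q.mean(0),np.median(q[:,2]),(x,y),s,a
  ret = um.true_divide(
  return _methods._mean(a, axis=axis, dtype=dtype,
  ret = ret.dtype.type(ret / rcount)
```

Run:
```python
from h import *
T0=toolT(now())
chain(T0,pose(.6,-.12,.2,20,0),pose(.6715,.1285,.15,64.5,0))
```

```text
[0.015,-0.169,-0.007,-18.3,55.0,-38.0] rows>=8
[0.152,-0.209,0.050,0.0,0.0,-44.5] rows>=5
```

play_rows([
  [1,0.015,-0.169,-0.007,-18.3,55,-38],
  [1,0.015,-0.169,-0.007,-18.3,55,-38],
  [1,0.015,-0.169,-0.007,-18.3,55,-38],
  [1,0.015,-0.169,-0.007,-18.3,55,-38],
  [1,0.015,-0.169,-0.007,-18.3,55,-38],
  [1,0.015,-0.169,-0.007,-18.3,55,-38],
  [1,0.015,-0.169,-0.007,-18.3,55,-38],
  [1,0.015,-0.169,-0.007,-18.3,55,-38],
  [1,0.015,-0.169,-0.007,-18.3,55,-38],
  [1,0.015,-0.169,-0.007,-18.3,55,-38],
])

```text
t: 19.35
eef_pos: [0.5977, -0.1216, 0.177]
ee_rot: [-3.092, -0.539, 0.013]
wrist_force: [0.2, -0.6, 0.4]
width: 0.0857
gripper_force: 0.0
```

play_rows([
  [0,0.152,-0.209,0.05,0,0,-44.5],
  [0,0.152,-0.209,0.05,0,0,-44.5],
  [0,0.152,-0.209,0.05,0,0,-44.5],
  [0,0.152,-0.209,0.05,0,0,-44.5],
  [0,0.152,-0.209,0.05,0,0,-44.5],
  [0,0.152,-0.209,0.05,0,0,-44.5],
  [0,0.152,-0.209,0.05,0,0,-44.5],
  [0,0.152,-0.209,0.05,0,0,-44.5],
])

```text
t: 20.15
eef_pos: [0.6702, 0.1264, 0.1259]
ee_rot: [-2.656, -1.668, 0.012]
wrist_force: [0.5, -0.5, -0.4]
width: 0.0428
gripper_force: 0.0
```

Run:
```python
from h import *
from bench import camera
o=now();T0=toolT(o);print(o["eef_pos"],o["qpos"],o["width"])
c=camera("wrist");p=cloud(c,T0@c["tool_from_camera"])
print(rect(p,.006,.016,(.6715,.1285),.045));print(rect(p,.028,.045,(.6715,.1285),.045))
for n in("top","scene"):
    c=camera(n);p=cloud(c);np.savez(f"pics/{n}7.npz",**c)
    print(n,rect(p,.058,.085,(.4355,-.258),.05))
cv2.imwrite("pics/v7.png",cv2.resize(np.load("pics/top7.npz")["img"][240:360,340:500,::-1],(640,480)))
chain(T0,pose(.6715,.1285,.028,64.5,0))
```

```text
[0.6702 0.1264 0.1259] [-0.169   0.5459 -0.1533  1.6596  0.0938  0.9524 -0.805 ] 0.042792486919127536
(3240, array([0.674 , 0.13  , 0.0095]), np.float64(0.009444225353720831), (672.9554443359375, 127.79460906982422), (48.31510925292969, 48.07403564453125), 64.06661224365234)
(909, array([0.6737, 0.1293, 0.0348]), np.float64(0.03498997910499213), (673.2242431640625, 127.80952453613281), (36.12237548828125, 11.455100059509277), 64.08248138427734)
top (264, array([ 0.4344, -0.2589,  0.0683]), np.float64(0.06904146758305929), (434.3448791503906, -258.055908203125), (50.12451171875, 48.91184616088867), 67.19356536865234)
scene (303, array([ 0.4336, -0.2557,  0.0656]), np.float64(0.06598064912740131), (434.3525390625, -257.83233642578125), (55.36838150024414, 52.147491455078125), 68.35395050048828)
[0.003,0.001,0.117,-0.5,0.2,-0.3] rows>=2
```

View pics/v7.png

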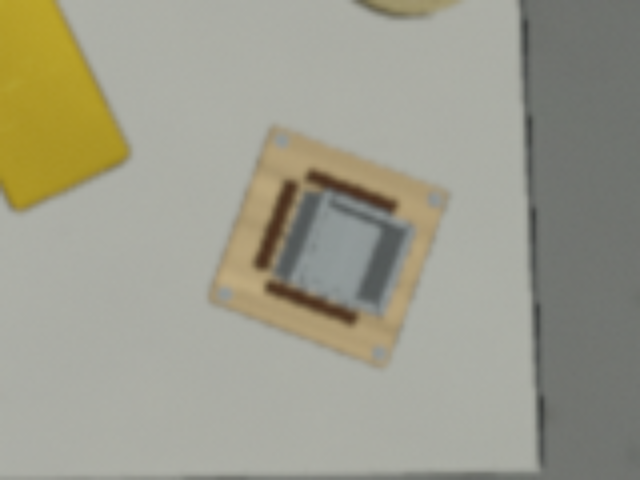

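The canister stands seated in the pocket frame (345,250), mouth open. Now grasp the lid.

Run:
```python
from h import *
T0=toolT(now())
chain(T0,pose(.672,.128,.015,64.2,0,back=0))
```

```text
[0.003,0.001,0.112,-0.4,0.2,0.0] rows>=2
```

play_rows([
  [0,0.003,0.001,0.05,-0.4,0.2,0],
  [0,0.003,0.001,0.09,-0.4,0.2,0],
  [0,0.003,0.001,0.111,-0.4,0.2,0],
  [0,0.003,0.001,0.111,-0.4,0.2,0],
  [0,0.003,0.001,0.111,-0.4,0.2,0],
  [-1,0.003,0.001,0.111,-0.4,0.2,0],
  [-1,0.003,0.001,0.111,-0.4,0.2,0],
  [-1,0.003,0.001,0.111,-0.4,0.2,0],
  [-1,0.003,0.001,0.111,-0.4,0.2,0],
  [-1,0.003,0.001,0.111,-0.4,0.2,0],
], grip_force=50)

```text
t: 21.3
eef_pos: [0.6726, 0.1297, 0.018]
ee_rot: [2.659, 1.673, 0.006]
wrist_force: [-0.5, -1.2, 8.4]
width: 0.0106
gripper_force: 49.4
```

Run:
```python
from h import *
o=now();T0=toolT(o);print(T0)
L=np.eye(4);L[:3,:3]=R.from_euler("z",64.2-90,degrees=True).as_matrix();L[:3,3]=.672,.128,.023
G=np.linalg.inv(T0)@L;G[1,3]=0;print(G);np.save("GL.npy",G);iG=np.linalg.inv(G)
L1=L.copy();L1[2,3]=.17
def at(x,y,z,yaw):
    M=np.eye(4);M[:3,:3]=R.from_euler("z",yaw,degrees=True).as_matrix();M[:3,3]=x,y,z;return M@iG
chain(T0,L1@iG,at(.56,-.12,.17,-22.5),at(.4343,-.258,.17,-22.5),at(.4343,-.258,.1,-22.5))
```

```text
[[ 0.4327  0.9015  0.0034  0.6726]
 [ 0.9015 -0.4327  0.0019  0.1297]
 [ 0.0032  0.0022 -1.      0.018 ]
 [ 0.      0.      0.      1.    ]]
[[-0.0028  1.      0.0032 -0.0018]
 [ 1.      0.0028  0.0022  0.    ]
 [ 0.0022  0.0032 -1.     -0.005 ]
 [ 0.      0.      0.      1.    ]]
[0.000,0.001,-0.147,0.0,0.0,-0.0] rows>=3
[-0.272,0.006,-0.001,0.0,0.0,-3.3] rows>=5
[-0.175,-0.064,-0.001,0.0,0.0,-0.0] rows>=4
[-0.000,-0.000,0.070,0.0,0.0,-0.0] rows>=1
```

play_rows([
  [-1,0,0.001,-0.05,0,0,0],
  [-1,0,0.001,-0.1,0,0,0],
  [-1,0,0.001,-0.147,0,0,0],
  [-1,0,0.001,-0.147,0,0,0],
])

```text
t: 21.7
eef_pos: [0.6758, 0.1299, 0.1715]
ee_rot: [2.657, 1.672, 0.02]
wrist_force: [1.4, -0.1, -1.0]
width: 0.011
gripper_force: 49.3
```

play_rows([
  [-1,-0.04,0,0,0,0,-1],
  [-1,-0.08,0,0,0,0,-2],
  [-1,-0.12,0.003,0,0,0,-3.3],
  [-1,-0.16,0.003,0,0,0,-3.3],
  [-1,-0.2,0.006,0,0,0,-3.3],
  [-1,-0.24,0.006,0,0,0,-3.3],
  [-1,-0.272,0.006,0,0,0,-3.3],
  [-1,-0.272,0.006,0,0,0,-3.3],
  [-1,-0.272,0.006,0,0,0,-3.3],
])

```text
t: 22.6
eef_pos: [0.5602, -0.1194, 0.1634]
ee_rot: [2.611, 1.747, 0.004]
wrist_force: [0.1, 1.1, -1.0]
width: 0.0107
gripper_force: 49.2
```

play_rows([
  [-1,-0.045,-0.016,0,0,0,0],
  [-1,-0.09,-0.032,0,0,0,0],
  [-1,-0.135,-0.048,0,0,0,0],
  [-1,-0.175,-0.064,0,0,0,0],
  [-1,-0.175,-0.064,0,0,0,0],
  [-1,-0.175,-0.064,0,0,0,0],
])

```text
t: 23.2
eef_pos: [0.435, -0.2562, 0.1627]
ee_rot: [2.61, 1.749, 0.004]
wrist_force: [0.8, 0.5, -1.2]
width: 0.0106
gripper_force: 49.2
```

Run:
```python
from h import *
from bench import camera
o=now();T0=toolT(o);GL=np.load("GL.npy");L=T0@GL;print(o["t"],o["width"],L,o["qpos"])
c=camera("scene");p=cloud(c)
q=(p-L[:3,3])@L[:3,:3]
m=(np.abs(q[...,0])<.04)&(np.abs(q[...,1])<.04)&(q[...,2]>-.028)&(q[...,2]<-.008)
s=q[m];print(len(s),np.percentile(s,[2,50,98],axis=0))
w=p[m];print(cv2.minAreaRect((w[:,:2]*1000).astype(np.float32)))
print(rect(p,.058,.085,(.4343,-.258),.05))
iG=np.linalg.inv(GL)
def at(x,y,z,yaw):
    M=np.eye(4);M[:3,:3]=R.from_euler("z",yaw,degrees=True).as_matrix();M[:3,3]=x,y,z;return M@iG
chain(T0,at(.4343,-.258,.1,-22.5),at(.4343,-.258,.088,-22.5))
```

```text
23.2 0.010557080957568951 [[ 0.9239  0.3827  0.0012  0.4343]
 [-0.3827  0.9239  0.0008 -0.2579]
 [-0.0008 -0.0012  1.      0.1677]
 [ 0.      0.      0.      1.    ]] [ 0.4522  0.2308 -0.0528  2.0487  0.0132  0.8611  0.0024]
206 [[-0.0256 -0.0209 -0.0212]
 [-0.0098  0.0128 -0.0127]
 [ 0.0195  0.0263 -0.0089]]
((433.5102844238281, -255.82899475097656), (51.95609664916992, 51.018394470214844), 66.02128601074219)
(306, array([ 0.4339, -0.255 ,  0.0656]), np.float64(0.06620722076929841), (434.2658996582031, -257.66510009765625), (55.51710510253906, 54.340763092041016), 63.272823333740234)
[-0.000,-0.000,0.068,-0.0,0.1,0.0] rows>=1
[-0.000,-0.000,0.012,0.0,0.0,-0.0] rows>=0
```

play_rows([
  [-1,0,0,0.035,0,0,0],
  [-1,0,0,0.065,0,0,0],
  [-1,0,0,0.072,0,0,0],
  [-1,0,0,0.074,0,0,0],
  [-1,0,0,0.076,0,0,0],
  [-1,0,0,0.078,0,0,0],
  [-1,0,0,0.079,0,0,0],
  [-1,0,0,0.079,0,0,0],
])

```text
t: 24.05
eef_pos: [0.4348, -0.2564, 0.0838]
ee_rot: [-2.609, -1.749, -0.003]
wrist_force: [0.1, 0.3, -0.1]
width: 0.0112
gripper_force: 49.2
```

play_rows([
  [-1,0,0,0.0008,0,0,0],
  [-1,0,0,0.0008,0,0,0],
  [-0.6,0,0,0.0008,0,0,0],
  [-0.6,0,0,0.0008,0,0,0],
  [-0.3,0,0,0.0008,0,0,0],
  [-0.3,0,0,0.0008,0,0,0],
  [-0.3,0,0,0.0008,0,0,0],
  [-0.3,0,0,-0.04,0,0,0],
  [-0.3,0,0,-0.08,0,0,0],
  [-0.3,0,0,-0.12,0,0,0],
  [-0.3,0,0,-0.12,0,0,0],
  [-0.3,0,0,-0.12,0,0,0],
])

```text
t: 25.25
eef_pos: [0.4348, -0.2566, 0.2041]
ee_rot: [2.609, 1.749, 0.004]
wrist_force: [-0.2, -0.1, -0.4]
width: 0.0296
gripper_force: 0.0
```

Run:
```python
from h import *
from bench import camera
o=now();T0=toolT(o);print(o["t"],o["eef_pos"],o["wrist_force"])
for n in("scene","wrist"):
    c=camera(n);p=cloud(c,T0@c["tool_from_camera"] if n=="wrist" else None)
    print(n,"plate",rect(p,.066,.082,(.4343,-.258),.05));print(n,"bar",rect(p,.094,.11,(.4343,-.258),.04))
    m=(np.abs(p[...,2]-.075)<.008)&(np.hypot(p[...,0]-.4343,p[...,1]+.258)<.03);s=p[m]
    A=np.c_[s[:,:2]-[.4343,-.258],np.ones(len(s))];print("plane",np.linalg.lstsq(A,s[:,2],rcond=None)[0])
    cv2.imwrite(f"pics/{n}9.png",c["img"][...,::-1])
a=cv2.imread("pics/scene9.png")[150:270,330:490]
cv2.imwrite("pics/v9.png",np.hstack([cv2.resize(a,(400,300)),cv2.resize(cv2.imread("pics/wrist9.png"),(400,300))]))
```

```text
25.25 [ 0.4348 -0.2566  0.2041] [-0.1538 -0.1003 -0.434 ]
scene plate (272, array([ 0.4298, -0.2464,  0.0738]), np.float64(0.07479063745742837), (433.1429443359375, -255.5289306640625), (51.02196502685547, 50.17411422729492), 68.20345306396484)
scene bar (74, array([ 0.4319, -0.2531,  0.0991]), np.float64(0.09980236486332644), (433.0022888183594, -255.80694580078125), (39.8404426574707, 13.657485961914062), 67.8889389038086)
plane [ 0.0278 -0.1065  0.0758]
wrist plate (3137, array([ 0.437 , -0.2557,  0.0751]), np.float64(0.07541076602664465), (435.88702392578125, -258.558349609375), (48.02661895751953, 50.068302154541016), 67.5830307006836)
wrist bar (829, array([ 0.4355, -0.2568,  0.1008]), np.float64(0.1010911644207737), (435.1029052734375, -257.88995361328125), (36.01395797729492, 11.506279945373535), 67.30140686035156)
plane [-0.0166 -0.008   0.0753]
```

View pics/v9.png

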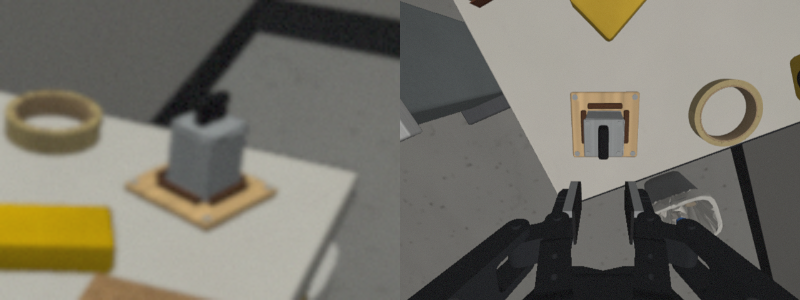

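Both views show the lid flat on the canister, in the stand. The plate top is at 75 mm and the bar top at 101 mm, as they should be when seated, and the gripper is clear. Handing in.

```bash
python3 -c "
from bench import job_done
print(job_done())"
```

```text
the job is handed in; nothing more can be done
None
```

The canister is mouth up, fully down in the pocket, with its lid seated and the gripper clear (checked in two views); the job went in at about 25 s, I touched none of the bystanders, and the hand-in returned no verdict.

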